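Unstack the returned control parts and put each in its place

TASK

The parts of a control unit came back piled up in one stack; take it apart from the top down, one part at a time. Slide the circuit card upright into the card rack's guides until it is fully down, set the slotted block upright and centred in the round dish, the junction box upright and square in the square tray, and last the heat sink, same way up as now, lengthwise in the long tray. Leave the little dropper bottle where it stands.

Things in the scene. Friction and masses are not known exactly. Their poses are not given: they have to be found in the camera images.
- card: Top of the stack: green circuit card on edge, 64 mm wide (x), 4 mm thick (y), 86 mm tall (z). Origin: centre of its lower edge. Black grip bar along the top edge, 42 mm long (x), 10 mm thick (y), 72 to 86 mm above the origin: pinch it across y. Its lowest 20 mm stand loosely in the slotted block; it draws straight up. Same when turned half round about z.
- slot_block: Second from the top: grey plastic block, 60 mm (x) by 46 mm (y) by 30 mm tall, with a slot 6.5 mm wide and 20 mm deep along its x in the top, in which the card stands. Origin: centre of its underside. It stands on the junction box. Grip it across y (46 mm).
- junction_box: Third: cream-white square junction box, 68 x 68 mm, 40 mm tall; the lid (from 26 mm up) is the full 68 mm wide, the body below narrower (66 mm at most). Origin: centre of its underside; z up. It stands on the heat sink. Grip the lid across two flat sides.
- heat_sink: Bottom of the stack, on the worktop: aluminium heat sink with a flat top and fins below, 110 mm (x) by 64 mm (y) by 30 mm tall, its two ends showing beyond the junction box. Origin: centre of its underside. Grip it across y (64 mm) at the middle.
- card_rack: Fixed rack: black base 104 (x) x 64 mm (y), 8 mm thick; two aluminium posts face each other along x, each with a vertical groove 6.5 mm wide (y); 69 mm (x) between groove bottoms, 52 between lips. Straight to 46 mm above the underside, flared to 59 mm (mouth 18 mm in y, 78 in x). Origin: centre of the underside. Seated card: centred, along x, its lower edge 8 mm above the origin.
- square_tray: Fixed black square tray for the junction box: inside 90 x 90 mm, floor 3 mm thick, walls 4 mm thick with their tops 8 mm above the worktop. Origin: centre of its underside.
- long_tray: Fixed black oblong tray for the heat sink: inside 132 mm (x) by 86 mm (y), floor 3 mm thick, walls 4 mm thick with their tops 8 mm above the worktop. Origin: centre of its underside.
- round_dish: Fixed round steel dish for the slotted block: inside diameter 101 mm, floor 3 mm thick, rim 8 mm above the worktop. Origin: centre of its underside.
- dropper_bottle: Tiny bottle with a blue cap, 19 mm wide and 41 mm tall, standing loose among the places; not to be moved. Origin: centre of its underside.
Not all that is in view belongs to the job. Leave any pink look-alike of the heat_sink alone. Of the things that look like the card, the smaller one is meant.

How it is judged (in metres and radians):
On the way, in this order (a step that is already met when the one before it is completed fails the run):
1. the card stands fully down in the guides of the card rack, released (horizontal distance between card and card_rack below 0.006 m and z of card in the frame of card_rack below 0.011 m and angle between card's own z axis and vertical below 0.1 rad and angle between the x axis of card and the x axis of card_rack, either way round below 0.15 rad and linear speed of card below 0.02 m/s and contact force between the fingers and card below 0.1 N), for 0.2 s.
2. the slotted block stands in the round dish, released (horizontal distance between slot_block and round_dish below 0.015 m and z of slot_block in the frame of round_dish below 0.006 m and angle between slot_block's own z axis and vertical below 0.06 rad and linear speed of slot_block below 0.02 m/s and contact force between the fingers and slot_block below 0.1 N), for 0.2 s.
3. the junction box stands square in the square tray, released (horizontal distance between junction_box and square_tray below 0.015 m and z of junction_box in the frame of square_tray below 0.006 m and angle between junction_box's own z axis and vertical below 0.06 rad and linear speed of junction_box below 0.02 m/s and (angle between the x axis of junction_box and the x axis of square_tray, either way round below 0.3 rad or angle between the x axis of junction_box and the y axis of square_tray, either way round below 0.3 rad) and contact force between the fingers and junction_box below 0.1 N), for 0.2 s.
4. the heat sink lies in the long tray, released (horizontal distance between heat_sink and long_tray below 0.015 m and z of heat_sink in the frame of long_tray below 0.006 m and angle between heat_sink's own z axis and vertical below 0.06 rad and linear speed of heat_sink below 0.02 m/s and angle between the x axis of heat_sink and the x axis of long_tray, either way round below 0.3 rad and contact force between the fingers and heat_sink below 0.1 N), for 0.2 s.
At the end, for the whole second after the job is handed in: All released, at rest: card in the guides within 6 mm of centre, 3 mm of fully down, 0.1 rad upright, 0.15 rad of the rack's yaw; block, box, sink flat (3 mm, 0.06 rad) within 15 mm of the centres of dish, square, long tray; box (any quarter turn) and sink within 0.3 rad of the tray's yaw (all of step 1 and all of step 2 and all of step 3 and all of step 4); the robot touches nothing.
It fails at once if the dropper bottle is moved more than 20 mm or tipped (distance of dropper_bottle from where it was at the start of the episode above 0.02 m or angle between dropper_bottle's own z axis and vertical above 0.5 rad).
It also fails if it takes over 128 s, if anything falls off the work surface, if the arm or the gripper's body presses on something with over 40 N, if the wrist force passes 120 N, or if a joint passes its speed limit or range.

ROBOT

A 7-joint arm with a two-finger parallel gripper is mounted at the origin on a cart in front of the work surface, level with it; the furniture and walls round the work are solid. World frame = base frame: x ahead of the robot, y to its left, z up, the work surface at z = 0. Lengths are in m, angles in degrees, forces in N, time in s.
With the tool pointing down it reaches from about 0.35 to 0.9 m from the base axis. Payload 8.1 kg.
Tool frame: the origin (TCP) lies midway between the tips of the shut fingers; the grasp point (between the pads) lies 19 mm behind it; z points along the fingers, y is the line along which they close (so a half turn about z gives the same grasp; the last joint's range is limited). The gripper opens to 92 mm and grips with 3 to 60 N. Pads are 19 mm wide; open, the fingers measure 130 mm over their backs; the gripper's body (75 mm by 190 mm) begins 47 mm behind the grasp point.
Start: joints at [57.491, 24.895, 1.432, 90.138, -0.665, 64.973, -4.303], TCP at [0.28, -0.559, 0.206] pointing down, gripper open.
Joint ranges: [-149.89, 149.89], [-25.12, 119.58], [-72.63, 75.52], [4.76, 147.25], [-75.54, 255.54], [6.69, 114.76], [-157.13, 157.13]. Speed limits (degrees/s): [127.2, 127.2, 172.46, 172.46, 180, 180, 180].

INTERFACE

Orientations are given as [roll, pitch, yaw] about the fixed x, y, z axes, in that order (R = Rz(yaw) Ry(pitch) Rx(roll)).
In Python, from bench import bot, status, vision, job, spotter gives the robot as it stands. Calls block until the motion is done:
- bot.reach(position, orientation): joint-space move of the TCP to a pose.
- bot.move_l(position, rate=0.15, rot=None, threshold=None): straight line of the TCP; rot=None keeps the orientation; rate is the mean speed in m/s. With threshold (N) it stops when the force on the tool has changed by that much, and returns True; else False.
- bot.move_joints(angles): joint-space move.
- bot.let_go() and bot.grasp(): open the fingers fully, or close them until they stop; the grip force is fixed at half the most.
- bot.pause(seconds).
- bot.inverse_kinematics(position, orientation): joint angles nearest the present ones, or None.
- status.state(): the state.
- vision.capture(name): name is "scene" or "top" or "wrist"; returns a dict with "pixels" (480x640x3 uint8, blue, green, red), "fx", "fy", "cx", "cy" (pixels), "k1" (the pictures are not rectified: a ray, as slopes to the right and down, at radius r is drawn at 1 + k1 r^2 times it, then the intrinsics apply), "rvec" (rotation vector, rad) and "tvec" (3), from world to camera coordinates, as OpenCV has them; the wrist camera has in their place "T_tool_cam" (4x4, takes a point from camera to tool coordinates, whose origin is the TCP and whose axes are the flange's). Camera axes: x right, y down, z forward; pixel columns grow to the right and rows downward; lengths in m; the calibration is good to about 2 mm. A picture is of the moment at which its call begins: read the wrist's pose just before it. There is no depth.
A pose or a line that the arm cannot do raises bot.MotionError and nothing moves.
- job.finish_job(): hands the job in; it is judged then, once.
Trained networks look in the newest picture that a camera, given by its name, has taken for a name from the list of things; names that differ only in an ending like _2 or _b are one class to them, and where a whole thing is asked for, a point or a joint stands for the part that bears it (a point fixed in the world has none). Each returns a list of dicts, best first, with "score" (0 to 1); they miss things now and then, are a little off and sometimes report something else, mostly with a low value. They report only what shows in the picture. A call takes as long as a camera call. They do not tell look-alikes from the thing itself.
- spotter.search_frame(label, camera): "rect" ([left, top, right, bottom] in pixels, round what is visible of it).
- spotter.masks_of(label, camera): "region" (480x640 bool, what is visible of it) and "rect" ([left, top, right, bottom] in pixels, round what is visible of it).
The state is a dict: "time": time; "q": joint angles; "joint_velocities": joint speeds; "effort": joint torques, N m; "tool_pos": TCP position; "tcp_rot": TCP orientation; "contact_force": force on the tool from outside, world axes, zero at the start; "wrist_torque": the same for the moment, N m; "grip_width": finger opening in m; "grasp_force": force on a finger pad.
Only numpy, scipy, OpenCV 4.12 (cv2) and the standard library are available. Lean on these libraries where they do the work, as an engineer would, in place of code of your own. Each camera call takes 0.05 s, during which the arm holds its last target. There are 200 camera calls.

## Working session

There is one attempt and no reset: what is moved stays moved. The work goes in short steps, each a Python script; the robot and the scene stay as the last script left them, time stands still between calls to the robot, and variables do not carry over. Pictures are saved under pics/ and viewed, at most 19 in all, crops included, and the job is handed in when it is done.

```bash
mkdir -p pics; ls; python3 - <<'E'
from bench import bot,status,vision,job,spotter
import cv2
for c in ["scene","top"]:
    p=vision.capture(c); cv2.imwrite(f"pics/{c}0.png",p["pixels"])
    print(c,{k:v for k,v in p.items() if k!="pixels"})
    for l in ["card","slot_block","junction_box","heat_sink","card_rack","square_tray","long_tray","round_dish","dropper_bottle"]:
        print(l,[(round(d["score"],2),[int(x) for x in d["rect"]]) for d in spotter.search_frame(l,c)])
print(status.state())
E
```

```text
pics
scene {'fx': 552.7720020336631, 'fy': 552.7720020336631, 'cx': 312.06917383473643, 'cy': 229.05002017081884, 'k1': -0.10017316142467605, 'rvec': array([ 1.17803486, -2.29808686,  1.02712809]), 'tvec': array([0.2453526 , 0.38091591, 1.12293335])}
card [(0.82, [252, 204, 280, 250]), (0.63, [301, 234, 323, 266])]
slot_block [(0.83, [296, 253, 330, 279])]
junction_box [(0.77, [294, 261, 329, 288])]
heat_sink [(0.82, [190, 240, 233, 268]), (0.82, [425, 203, 461, 238]), (0.72, [287, 270, 337, 303])]
card_rack [(0.72, [297, 208, 338, 243])]
square_tray [(0.95, [212, 310, 269, 360]), (0.34, [142, 280, 185, 316])]
long_tray [(0.6, [372, 220, 421, 261])]
round_dish [(0.59, [139, 281, 187, 319])]
dropper_bottle []
top {'fx': 497.01149522591936, 'fy': 497.01149522591936, 'cx': 319.5775566020666, 'cy': 235.1266828471204, 'k1': -0.0377207557550896, 'rvec': array([ 2.12746456, -2.07879234,  0.22955076]), 'tvec': array([-0.06818004,  0.54183398,  1.36356496])}
card [(0.62, [291, 195, 318, 211]), (0.59, [299, 259, 306, 282])]
slot_block [(0.89, [296, 261, 313, 282])]
junction_box [(0.64, [288, 2
[... 338 characters left out ...]
1.0, 'q': array([57.49056613, 24.89425763,  1.43138667, 90.13794731, -0.66225925,
       64.97196121, -4.30473172]), 'joint_velocities': array([ 0.02273941,  0.05876362,  0.11335705, -0.0178939 , -0.02948147,
        0.00965971, -0.03162825]), 'effort': array([-7.39963143e-04, -6.67673206e+01,  9.84428935e-01, -3.14807546e+01,
       -6.06156187e-02,  3.27306753e-02,  6.20107494e-05]), 'tool_pos': array([ 0.28013365, -0.5587297 ,  0.20604834]), 'tcp_rot': array([1.79995692e+02, 2.07437569e-03, 2.66261196e+01]), 'contact_force': array([-0.51721138, -0.19313988, -0.98264033]), 'wrist_torque': array([-0.00694347,  0.0006742 , -0.01859505]), 'grasp_force': 0.0, 'grip_width': 0.09219625078054491}
```

View images.

```bash
python3 - <<'E'
import cv2
a=cv2.imread("pics/scene0.png")[190:370,120:480]; cv2.imwrite("pics/s1.png",cv2.resize(a,None,fx=2.2,fy=2.2,interpolation=2))
a=cv2.imread("pics/top0.png")[150:350,160:490]; cv2.imwrite("pics/t1.png",cv2.resize(a,None,fx=2.4,fy=2.4,interpolation=2))
E
```

```text
(no output)
```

View pics/s1.png

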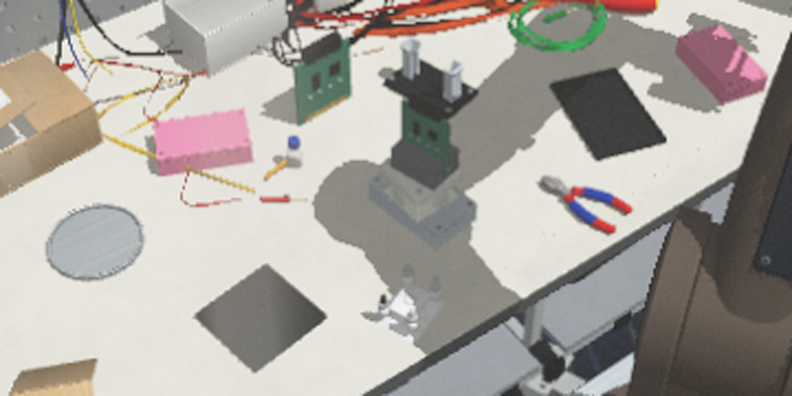

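View pics/t1.png

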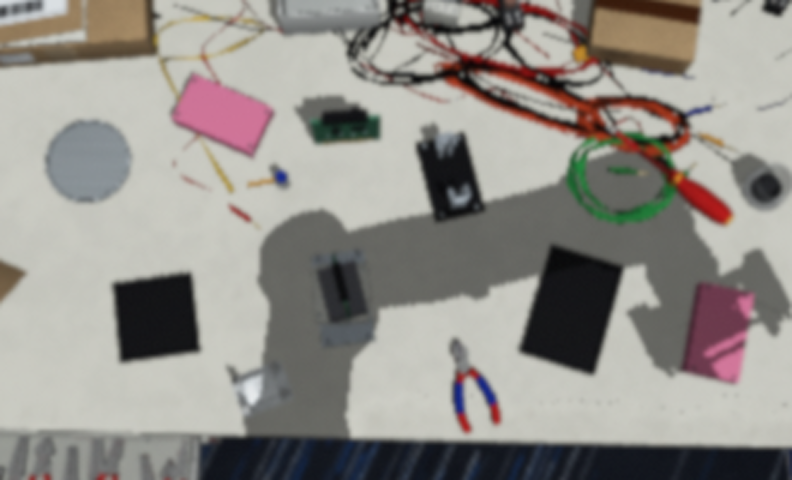

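```bash
cat > h.py <<'E'
from bench import bot,status,vision,job,spotter
import cv2, numpy as np
from scipy.spatial.transform import Rotation as R
def shot(name, save=None):
    s=status.state(); p=vision.capture(name)
    if name=="wrist":
        T=np.eye(4); T[:3,:3]=R.from_euler("xyz",s["tcp_rot"],degrees=True).as_matrix(); T[:3,3]=s["tool_pos"]
        W=T@p["T_tool_cam"]; p["Rc"],p["o"]=W[:3,:3],W[:3,3]     # camera->world
    else:
        p["Rc"]=cv2.Rodrigues(p["rvec"])[0].T; p["o"]=-p["Rc"]@np.ravel(p["tvec"])
    p["K"]=np.array([[p["fx"],0,p["cx"]],[0,p["fy"],p["cy"]],[0,0,1]]); p["D"]=np.array([p["k1"],0,0,0,0])
    if save: cv2.imwrite(f"pics/{save}.png",p["pixels"])
    return p
def plane(p,px,z):
    """pixels -> world points on plane z"""
    u=cv2.undistortPoints(np.float64(px).reshape(-1,1,2),p["K"],p["D"]).reshape(-1,2)
    d=np.c_[u,np.ones(len(u))]@p["Rc"].T
    return p["o"]+d*((z-p["o"][2])/d[:,2])[:,None]
def project(p,X):
    Rw=p["Rc"].T; return cv2.projectPoints(np.float64(X).reshape(-1,1,3),cv2.Rodrigues(Rw)[0],-Rw@p["o"],p["K"],p["D"])[0].reshape(-1,2)
def rects(p,label,cam,z):
    """min-area rectangle on plane z of every mask: (score, centre, (long,short), yaw of long side)"""
    out=[]
    for m in spotter.masks_of(label,cam):
        c=max(cv2.findContours(m["region"].astype(np.uint8),cv2.RETR_EXTERNAL,cv2.CHAIN_APPROX_NONE)[0],key=len)
        w=plane(p,c.reshape(-1,2),z)[:,:2]
        (cx,cy),(a,b),t=cv2.minAreaRect(np.float32(w*1000))
        if a<b: a,b,t=b,a,t+90
        out.append((round(m["score"],2),np.round([cx/1000,cy/1000],4),(round(a),round(b)),round((t+90)%180-90,1)))
    return out
E
python3 - <<'E'
from h import *
p=shot("top")
for l,z in [("card",.16),("slot_block",.1),("junction_box",.07),("heat_sink",.03),("card_rack",.03),("square_tray",.006),("long_tray",.006),("round_dish",.006),("dropper_bottle",.03)]: print(l,rects(p,l,"top",z))
print(p["o"], vision.capture("wrist")["T_tool_cam"])
E
```

```text
card [(0.81, array([ 0.6101, -0.0107]), (73, 37), -88.7)]
slot_block [(0.59, array([ 0.4345, -0.023 ]), (62, 19), 15.5)]
junction_box [(0.68, array([ 0.5792, -0.1332]), (100, 62), 16.4), (0.51, array([0.427 , 0.0204]), (63, 16), 14.4)]
heat_sink [(0.85, array([0.6595, 0.1482]), (114, 71), 67.1), (0.78, array([ 0.3912, -0.0166]), (61, 23), -80.5), (0.66, array([ 0.4042, -0.4565]), (112, 68), -11.0)]
card_rack [(0.62, array([ 0.5875, -0.1361]), (110, 68), 16.0), (0.22, array([0.4047, 0.2143]), (98, 98), 9.6)]
square_tray [(0.81, array([0.4095, 0.2173]), (104, 96), -82.9)]
long_tray [(0.9, array([ 0.4306, -0.2874]), (143, 98), -15.5)]
round_dish [(0.87, array([0.6031, 0.3165]), (106, 106), -88.7)]
dropper_bottle [(0.44, array([0.5776, 0.0704]), (18, 18), 1.3)]
[ 0.23166619 -0.06393536  1.4490635 ] [[-1.07795833e-03 -9.56942123e-01 -2.90276783e-01  7.73068936e-02]
 [ 9.99999405e-01 -1.07992149e-03 -1.53423643e-04 -6.02885610e-06]
 [-1.66658591e-04 -2.90276776e-01  9.56942718e-01 -1.79058946e-01]
 [ 0.00000000e+00  0.00000000e+00  0.00000000e+00  1.00000000e+00]]
```

```bash
python3 - <<'E'
from h import *
bot.move_l([.28,-.559,.32])
bot.reach([.5875,-.136,.26],[180,0,16])
p=shot("wrist","w_rack"); print(rects(p,"card_rack","wrist",.008))
np.save("p_rack.npy",p,allow_pickle=True)
bot.reach([.42,-.02,.32],[180,0,15])
p=shot("wrist","w_stack"); np.save("p_stack.npy",p,allow_pickle=True)
for l,z in [("card",.166),("slot_block",.1),("junction_box",.07),("heat_sink",.03)]: print(l,rects(p,l,"wrist",z))
s=status.state();print(s["time"],s["tool_pos"],s["tcp_rot"])
cv2.imwrite("pics/w2.png",np.vstack([cv2.imread("pics/w_rack.png"),cv2.imread("pics/w_stack.png")])[:, :][::1])
a=[cv2.resize(cv2.imread(f"pics/{n}.png"),(400,300),interpolation=cv2.INTER_AREA) for n in("w_rack","w_stack")]
cv2.imwrite("pics/w2.png",np.hstack(a))
E
```

```text
[(0.56, array([ 0.5882, -0.1404]), (109, 64), 14.7), (0.47, array([0.4119, 0.0256]), (73, 26), -53.3)]
card [(0.8, array([ 0.436 , -0.0112]), (65, 10), 16.7), (0.74, array([ 0.6021, -0.0113]), (67, 32), -74.9)]
slot_block [(0.83, array([ 0.4357, -0.0258]), (64, 21), 18.3), (0.38, array([ 0.4388, -0.0098]), (64, 64), -85.0)]
junction_box [(0.65, array([ 0.4346, -0.0107]), (70, 69), 3.6)]
heat_sink [(0.83, array([0.6181, 0.115 ]), (65, 32), -75.6), (0.76, array([ 0.4766, -0.0047]), (65, 24), -84.2), (0.7, array([ 0.4098, -0.4517]), (102, 90), -13.4)]
5.575 [ 0.42061432 -0.02057012  0.31937244] [-1.79958457e+02  6.47874356e-02  1.49383229e+01]
```

View pics/w_rack.png

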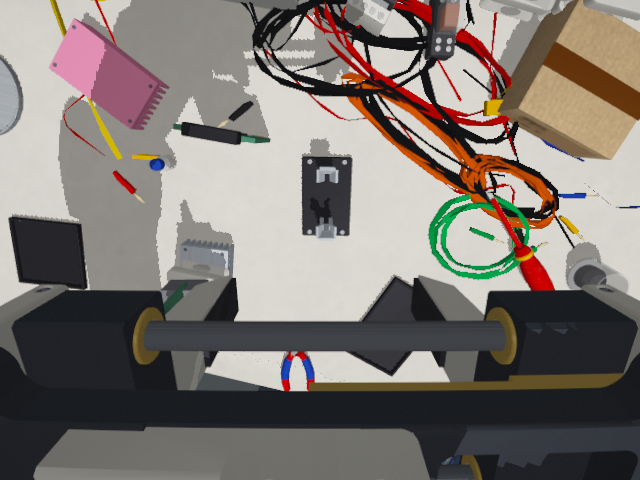

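View pics/w_stack.png

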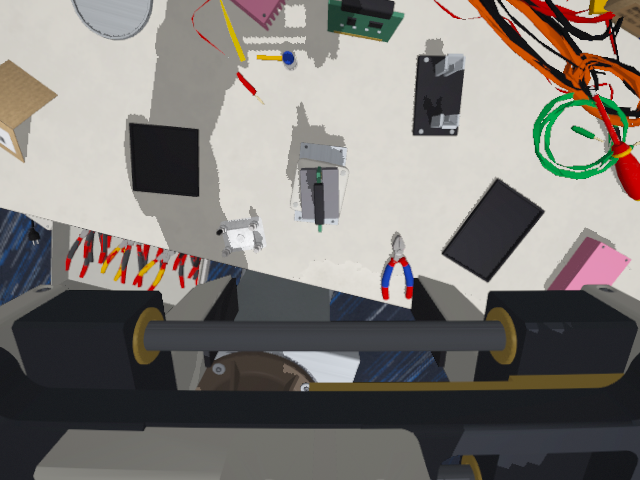

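```bash
cat >> h.py <<'E'
def blob(p,box,z,thr=60,mask=None):
    """min-area rect on plane z of the largest dark blob within the pixel box"""
    x0,y0,x1,y1=box; g=p["pixels"][y0:y1,x0:x1].max(2)
    m=cv2.morphologyEx((g<thr).astype(np.uint8),cv2.MORPH_OPEN,np.ones((2,2)))
    c=max(cv2.findContours(m,cv2.RETR_EXTERNAL,cv2.CHAIN_APPROX_NONE)[0],key=cv2.contourArea).reshape(-1,2)+[x0,y0]
    w=plane(p,c,z)[:,:2]
    (cx,cy),(a,b),t=cv2.minAreaRect(np.float32(w*1000))
    if a<b: a,b,t=b,a,t+90
    return np.array([cx/1000,cy/1000]),(round(a,1),round(b,1)),(t+90)%180-90
def box(c,yaw,l,w,z):
    t=np.radians(yaw); u=np.array([np.cos(t),np.sin(t)]); v=np.array([-u[1],u[0]])
    return np.array([[*(np.array(c)+sx*l/2*u+sy*w/2*v),z] for sx,sy in((1,1),(1,-1),(-1,-1),(-1,1))])
def overlay(p,polys,crop,f,name):
    x0,y0,x1,y1=crop; im=cv2.resize(p["pixels"][y0:y1,x0:x1],None,fx=f,fy=f,interpolation=cv2.INTER_CUBIC)
    for P,col in polys:
        q=((project(p,P)-[x0-.5,y0-.5])*f); cv2.polylines(im,[np.int32(q*16)],True,col,1,cv2.LINE_AA,4)
    if name: cv2.imwrite(f"pics/{name}.png",im)
    return im
E
python3 - <<'E'
from h import *
p=np.load("p_rack.npy",allow_pickle=True).item()
c,s,y=blob(p,(285,150,370,250),.008); print(c,s,y, p["fx"])
A=overlay(p,[(box(c,y,.104,.064,.008),(0,255,255)),(box(c,y,.078,.018,.059),(0,0,255)),(box(c,y,.069,.0065,.046),(0,255,0))],(285,140,370,250),4.5,None)
p=np.load("p_stack.npy",allow_pickle=True).item()
c,s,y=blob(p,(308,175,332,228),.166,45); print(c,s,y)
B=overlay(p,[(box(c,y,.042,.010,.166),(0,255,255)),(box(c,y,.064,.004,.152),(0,255,0)),(box(c,y,.06,.046,.1),(255,0,0)),(box(c,y,.068,.068,.07),(0,0,255))],(275,135,360,245),4.5,None)
cv2.imwrite("pics/ov.png",np.hstack([A,B]))
E
```

```text
[ 0.59086884 -0.14024458] (100.2, 62.5) 15.813021659851074 331.98025853286964
[ 0.45056671 -0.00736699] (7.0, 2.0) -75.14405822753906
```

View pics/ov.png

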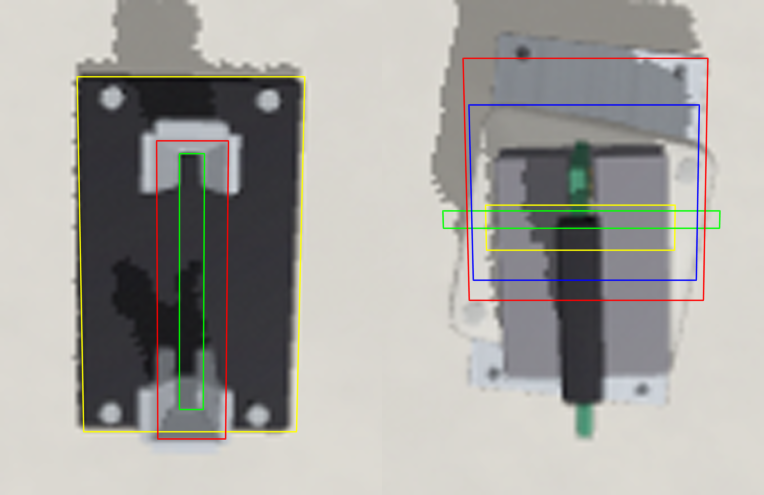

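```bash
cat >> h.py <<'E'
def fit(p,px,model,z):
    """rigid 2D fit of model xy corners to pixels on plane z -> centre, yaw deg, residual mm"""
    w=plane(p,px,z)[:,:2]; m=np.array(model,float); mc,wc=m.mean(0),w.mean(0)
    H=(m-mc).T@(w-wc); t=np.arctan2(H[0,1]-H[1,0],H[0,0]+H[1,1]); r=np.array([[np.cos(t),-np.sin(t)],[np.sin(t),np.cos(t)]])
    return np.round(wc-r@mc,4),round(float(np.degrees(t)),2),np.round(1000*np.linalg.norm((m-mc)@r.T+wc-w,axis=1),1)
def rm(l,w): return [[l/2,w/2],[l/2,-w/2],[-l/2,-w/2],[-l/2,w/2]]   # far-left, far-right, near-right, near-left
E
python3 - <<'E'
from h import *
p=np.load("p_rack.npy",allow_pickle=True).item()
k=lambda a,o: np.array(a)/4.5+np.array(o)-.5
print("rack",fit(p,k([(79,76),(303,80),(291,430),(78,430)],(285,140)),rm(.104,.064),.008))
p=np.load("p_stack.npy",allow_pickle=True).item(); o=(275-382/4.5,135)
o=(275-382.5/4.5,135)
print("bar",fit(p,k([(558,215),(600,215),(603,402),(562,402)],o),rm(.042,.010),.166))
print("green",plane(p,k([(580,143),(584,437)],o),.146))
print("block",fit(p,k([(498,153),(662,150),(668,375),(503,378)],o),rm(.06,.046),.1))
print(p["o"])
E
```

```text
rack (array([ 0.5907, -0.1396]), 15.0, array([0.7, 0.6, 0.9, 0.1]))
bar (array([ 0.4325, -0.0121]), 15.61, array([0.6, 0.5, 0.5, 0.4]))
green [[ 0.46671701 -0.00271367  0.146     ]
 [ 0.39841143 -0.02149679  0.146     ]]
block (array([ 0.4317, -0.0118]), 15.97, array([1.5, 1.5, 0.5, 0.5]))
[ 0.49555329 -0.00119293  0.49904317]
```

```bash
python3 - <<'E'
from h import *
t=shot("top"); p=np.load("p_rack.npy",allow_pickle=True).item()
for z in (.08,.1,.12,.14,.16):
    print(z, plane(p,[(212,133),(183,127),(241,139)],z)[:,:2].round(3).tolist(), plane(t,[(303.8,198.8)],z)[0,:2].round(3))
for z in(0,):print(plane(p,[(175,127),(268,140)],z))
E
```

```text
0.08 [[0.635, -0.003], [0.633, 0.027], [0.637, -0.034]] [ 0.645 -0.008]
0.1 [[0.636, -0.01], [0.634, 0.019], [0.639, -0.038]] [ 0.639 -0.009]
0.12 [[0.638, -0.016], [0.636, 0.011], [0.64, -0.043]] [ 0.633 -0.01 ]
0.14 [[0.639, -0.022], [0.638, 0.003], [0.641, -0.047]] [ 0.627 -0.01 ]
0.16 [[0.641, -0.029], [0.639, -0.005], [0.643, -0.052]] [ 0.62  -0.011]
[[ 0.62370297  0.06868356  0.        ]
 [ 0.63982172 -0.04861548  0.        ]]
```

```bash
python3 - <<'E'
from h import *
bot.move_l([.4322,-.012,.22],rate=.25,rot=[180,0,15.6])
print(bot.move_l([.4322,-.012,.139],rate=.12,threshold=15))
bot.grasp(); s=status.state(); print(s["grip_width"],s["grasp_force"],s["contact_force"])
print(bot.move_l([.4322,-.012,.24],rate=.12))
s=status.state(); print(s["time"],s["grip_width"],s["contact_force"])
p=shot("wrist","w_held")
bot.move_l([.5907,-.1396,.24],rate=.25,rot=[180,0,15.0])
p=shot("wrist","w_held2"); np.save("p_held.npy",p,allow_pickle=True)
print(status.state()["tool_pos"],rects(p,"card","wrist",.2),rects(p,"card_rack","wrist",.008))
E
```

```text
False
0.009633570437235632 29.991939961910248 [-0.78551065 -0.04738684  0.40781105]
False
9.2417 0.009441723791668447 [ 0.62764062  0.11531669 -0.81212253]
[ 0.58994042 -0.13844549  0.24001569] [(0.76, array([ 0.6461, -0.051 ]), (66, 11), -83.4), (0.65, array([ 0.5813, -0.1418]), (87, 13), 14.6)] [(0.8, array([ 0.5872, -0.1405]), (109, 64), 15.0)]
```

View pics/w_held2.png

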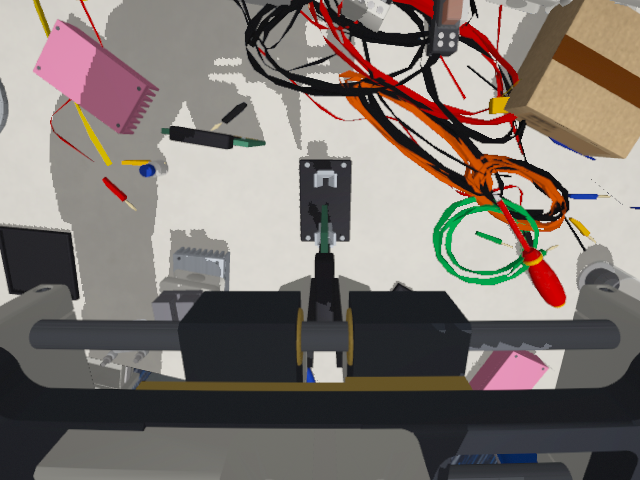

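```bash
python3 - <<'E'
from h import *
p=np.load("p_held.npy",allow_pickle=True).item(); print(p["cx"],p["cy"])
c=[.5907,-.1396]; g=[.58994,-.13845]
im=overlay(p,[(box(c,15,.104,.064,.008),(0,255,255)),(box(c,15,.078,.018,.059),(0,0,255)),(box(c,15,.069,.0065,.046),(0,255,0)),(box(g,15,.064,.004,.181),(255,0,255)),(box(g,15,.064,.004,.253),(255,128,0)),(box(g,15,.042,.01,.267),(255,255,255))],(280,145,370,285),4.2,"ov2")
E
```

```text
324.29668993696214 238.34086018621787
```

View pics/ov2.png

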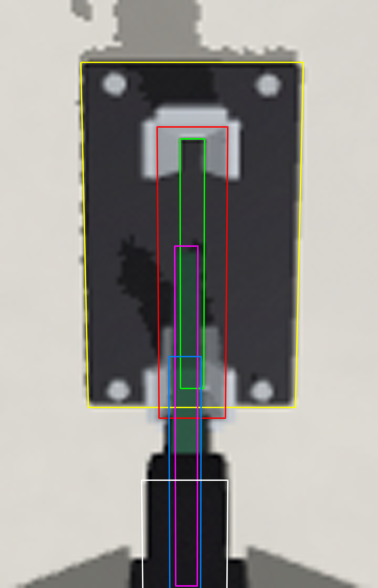

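```bash
python3 - <<'E'
from h import *
c=[.5907,-.1396]
bot.move_l([*c,.135],rate=.12); bot.pause(.3); s=status.state(); print(s["tool_pos"],s["contact_force"])
print(bot.move_l([*c,.066],rate=.05,threshold=12)); s=status.state(); print(s["time"],s["tool_pos"],s["contact_force"],s["wrist_torque"])
E
```

```text
[ 0.59092495 -0.13967846  0.13545223] [0.14515005 0.46222083 0.18198791]
True
13.0583 [ 0.59062214 -0.13985855  0.06682825] [-1.26797749 -0.47000287  6.7023363 ] [0.06033555 0.31197723 0.01799844]
```

```bash
python3 - <<'E'
from h import *
c=[.5907,-.1396]
bot.let_go(); bot.pause(.2); bot.move_l([*c,.26],rate=.25)
p=shot("wrist","w_r2"); np.save("p_r2.npy",p,allow_pickle=True)
A=overlay(p,[(box(c,15,.064,.004,.008),(0,255,255)),(box(c,15,.042,.010,.094),(0,0,255)),(box(c,15,.069,.0065,.046),(0,255,0))],(285,140,370,260),4,None)
bot.move_l([.42,-.02,.26],rate=.3,rot=[180,0,15.6]); bot.pause(.2)
p=shot("wrist","w_s2"); np.save("p_s2.npy",p,allow_pickle=True)
B=overlay(p,[(box([.432,-.012],16,.06,.046,.1),(0,255,255)),(box([.432,-.012],16,.06,.0065,.1),(0,255,0))],(265,120,365,240),4,None)
cv2.imwrite("pics/ov3.png",np.hstack([A,B])); print(status.state()["time"])
E
```

```text
16.675
```

View pics/ov3.png

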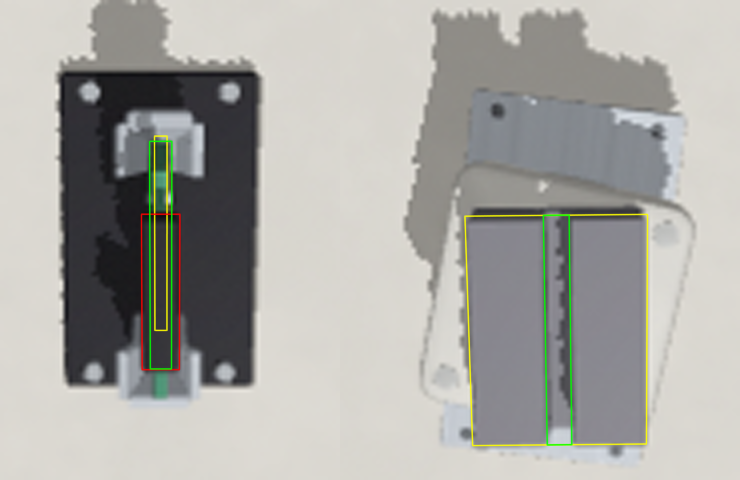

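```bash
python3 - <<'E'
from h import *
b=[.4322,-.0120]
bot.move_l([*b,.14],rate=.25,rot=[180,0,16])
print(bot.move_l([*b,.080],rate=.1,threshold=12)); bot.grasp(); s=status.state(); print(s["grip_width"],s["tool_pos"])
bot.move_l([*b,.21],rate=.15)
p=shot("wrist","w_s3"); np.save("p_s3.npy",p,allow_pickle=True)
bot.reach([.56,.30,.23],[180,0,16]); bot.pause(.2)
p=shot("wrist","w_d"); np.save("p_d.npy",p,allow_pickle=True)
print(rects(p,"round_dish","wrist",.007)); s=status.state(); print(s["time"],s["grip_width"],s["tool_pos"])
E
```

```text
False
0.00020279109834184662 [ 0.43222483 -0.01199197  0.08000786]
[(0.93, array([0.6019, 0.3147]), (106, 105), 59.7)]
22.1417 0.0004628537517126741 [0.56026823 0.29906919 0.2303114 ]
```

View pics/w_d.png

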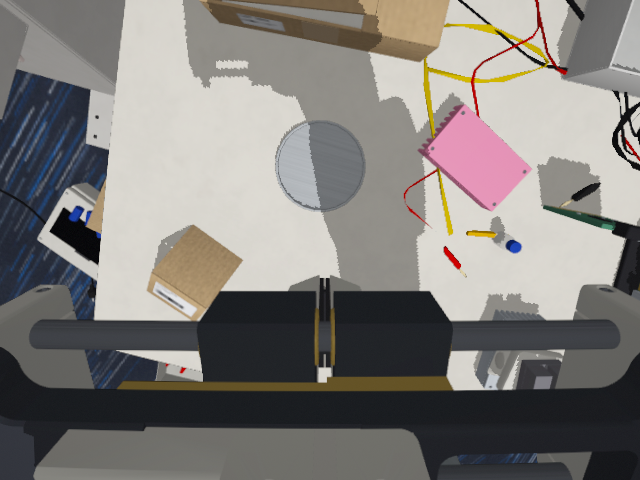

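```bash
python3 - <<'E'
from h import *
bot.let_go(); bot.reach([.42,-.02,.26],[180,0,16]); bot.pause(.2)
p=shot("wrist","w_s4"); np.save("p_s4.npy",p,allow_pickle=True)
B=overlay(p,[(box([.432,-.012],16,.06,.046,.1),(0,255,255))],(240,100,400,270),3.5,"ov4")
print(status.state()["time"])
E
```

```text
25.1667
```

View pics/ov4.png

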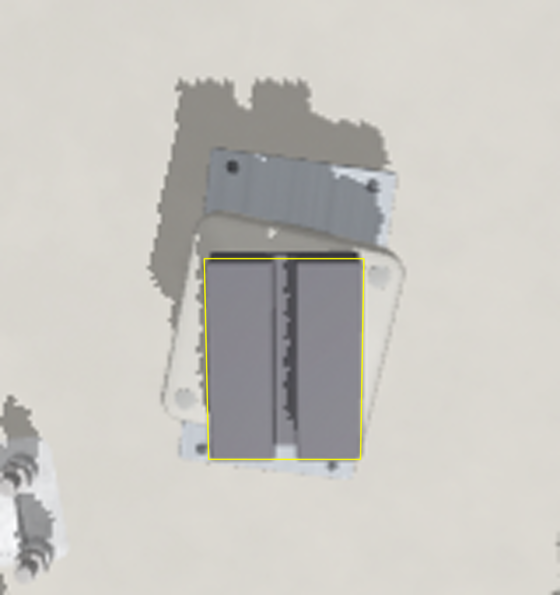

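```bash
python3 - <<'E'
from h import *
b=[.4322,-.0120]
bot.move_l([*b,.12],rate=.25,rot=[180,0,16])
print(bot.move_l([*b,.072],rate=.08,threshold=8)); s=status.state(); print(s["tool_pos"],s["contact_force"])
bot.grasp(); s=status.state(); print(s["time"],s["grip_width"],s["grasp_force"],s["contact_force"])
p=shot("wrist","w_g"); 
E
```

```text
False
[ 0.43253354 -0.01194489  0.07239141] [-0.09270224  0.77257576  0.08825958]
27.425 0.045447781157977714 29.996500611305237 [-0.641127    0.52592675  0.32487732]
```

View pics/w_g.png

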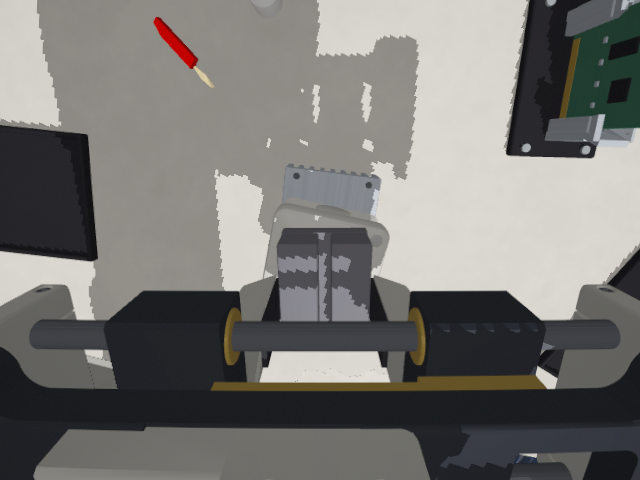

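```bash
python3 - <<'E'
from h import *
b=[.4322,-.0120]; d=[.602,.3150]
bot.move_l([*b,.19],rate=.15); s=status.state(); print(s["grip_width"],s["contact_force"])
p=shot("wrist","w_s3"); np.save("p_s3.npy",p,allow_pickle=True)
bot.reach([*d,.12],[180,0,16]); bot.pause(.2); s=status.state(); print(s["grip_width"],s["tool_pos"])
print(bot.move_l([*d,.03],rate=.15),bot.move_l([*d,.0050],rate=.04,threshold=6)); s=status.state(); print(s["tool_pos"],s["contact_force"])
bot.let_go(); bot.pause(.2); bot.move_l([*d,.2],rate=.25)
bot.move_l([d[0]-.04,d[1],.23],rate=.25); bot.pause(.1)
p=shot("wrist","w_d2")
print(rects(p,"round_dish","wrist",.007),rects(p,"slot_block","wrist",.033))
cv2.imwrite("pics/w_d2c.png",cv2.resize(np.hstack([p["pixels"][90:290,230:420],cv2.imread("pics/w_s3.png")[90:290,230:420]]),None,fx=2,fy=2)); print(status.state()["time"])
E
```

```text
0.04549617789088658 [ 0.10591465 -0.50549695 -0.99333325]
0.045470409402625214 [0.60260759 0.31357784 0.12066078]
False True
[0.60149606 0.31454493 0.0049287 ] [-1.07185809  0.23095561  6.77233186]
[(0.72, array([0.6013, 0.3143]), (108, 106), -74.1)] [(0.8, array([0.6008, 0.3138]), (60, 46), 15.9)]
34.05
```

View pics/w_d2c.png

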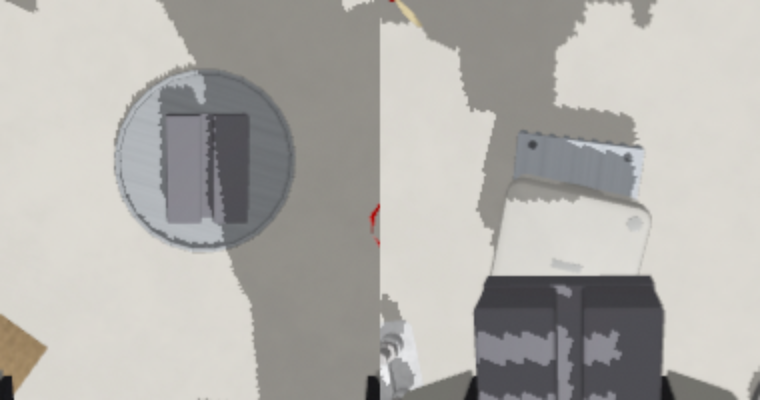

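```bash
python3 - <<'E'
from h import *
bot.reach([.42,-.02,.23],[180,0,16]); bot.pause(.2)
p=shot("wrist","w_b"); np.save("p_b.npy",p,allow_pickle=True)
r=rects(p,"junction_box","wrist",.07); print(r, rects(p,"square_tray","wrist",.007), rects(p,"heat_sink","wrist",.03))
_,c,_,y=r[0]
overlay(p,[(box(c,y,.068,.068,.07),(0,0,255))],(240,90,400,260),3.5,"ov5"); print(status.state()["time"])
E
```

```text
[(0.78, array([ 0.4346, -0.0101]), (70, 68), 3.5)] [(0.82, array([0.4071, 0.2161]), (101, 98), -80.8), (0.47, array([ 0.4742, -0.006 ]), (69, 27), -81.6)] [(0.85, array([ 0.4403, -0.428 ]), (44, 41), 81.1)]
35.8167
```

View pics/ov5.png

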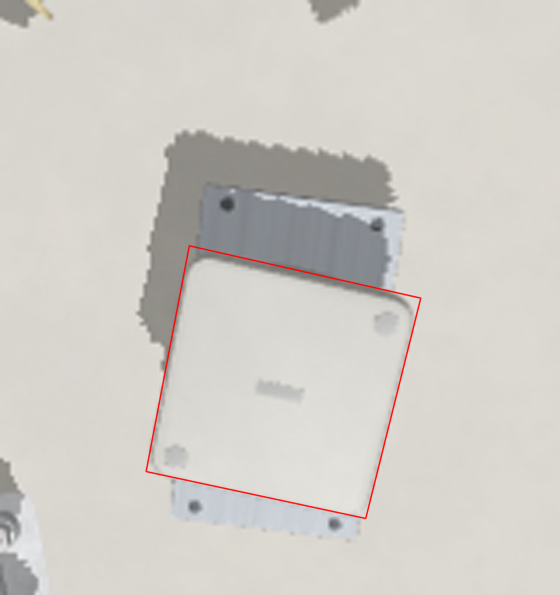

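```bash
python3 - <<'E'
from h import *
b=[.4342,-.0097]; d=[.408,.2165]
bot.move_l([*b,.10],rate=.25,rot=[180,0,3.5])
print(bot.move_l([*b,.040],rate=.08,threshold=8)); s=status.state(); print(s["tool_pos"],s["contact_force"])
bot.grasp(); s=status.state(); print(s["time"],s["grip_width"],s["grasp_force"],s["contact_force"])
if s["grip_width"]>.06:
    bot.move_l([*b,.055],rate=.06); bot.move_l([*b,.13],rate=.15); s=status.state(); print(s["grip_width"],s["contact_force"],s["wrist_torque"])
    p=shot("wrist","w_bh"); np.save("p_bh.npy",p,allow_pickle=True)
    bot.reach([*d,.13],[180,0,8]); bot.pause(.2)
    p=shot("wrist","w_t"); np.save("p_t.npy",p,allow_pickle=True); print(rects(p,"square_tray","wrist",.007),rects(p,"junction_box","wrist",.15)); s=status.state(); print(s["grip_width"],s["tool_pos"],s["time"])
    cv2.imwrite("pics/w_tc.png",np.hstack([cv2.imread("pics/w_bh.png")[:400,120:520],cv2.imread("pics/w_t.png")[:400,120:520]]))
E
```

```text
False
[ 0.43457537 -0.00962056  0.04037835] [ 0.17987338 -0.14268339 -0.16110682]
37.9083 0.06768134840694387 30.000599026679993 [-0.66156055 -0.89399719  4.55878549]
0.06787650248208235 [-0.26793725 -0.17005144 -1.03913254] [-0.0178777   0.022584   -0.01430696]
[(0.91, array([0.4328, 0.2213]), (98, 45), -80.6), (0.3, array([ 0.4286, -0.0195]), (124, 91), 8.2)] []
0.06755152928028398 [0.4083781  0.21565285 0.1300011 ] 40.2667
```

View pics/w_tc.png

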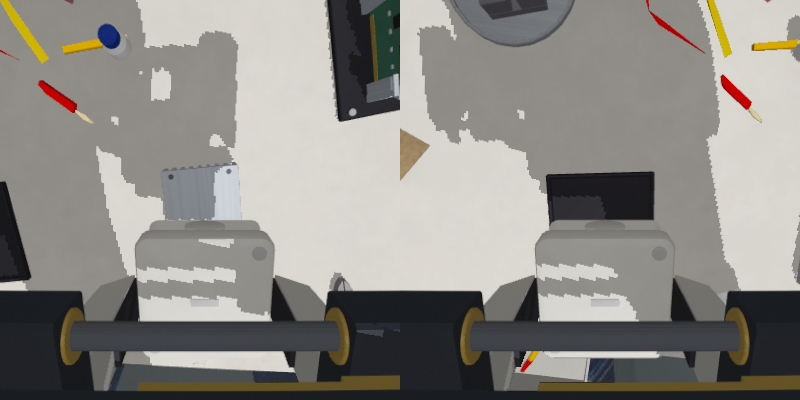

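```bash
python3 - <<'E'
from h import *
d=[.4065,.2168]
bot.move_l([*d,.04],rate=.12,rot=[180,0,9]); print(bot.move_l([*d,.0125],rate=.04,threshold=6)); s=status.state(); print(s["tool_pos"],s["contact_force"])
bot.let_go(); bot.pause(.2); bot.move_l([*d,.15],rate=.25)
bot.move_l([d[0]-.01,d[1],.23],rate=.25); bot.pause(.1)
p=shot("wrist","w_t2"); np.save("p_t2.npy",p,allow_pickle=True)
print(rects(p,"square_tray","wrist",.007),rects(p,"junction_box","wrist",.043))
bot.reach([.43,-.286,.24],[180,0,-15]); bot.pause(.2)
q=shot("wrist","w_l"); np.save("p_l.npy",q,allow_pickle=True); print(rects(q,"long_tray","wrist",.007))
bot.reach([.42,-.02,.20],[180,0,8]); bot.pause(.2)
h=shot("wrist","w_h"); np.save("p_h.npy",h,allow_pickle=True); print(rects(h,"heat_sink","wrist",.03),status.state()["time"])
cv2.imwrite("pics/w_3.png",np.hstack([x["pixels"][60:390,190:450] for x in(p,q,h)]))
E
```

```text
True
[0.40612103 0.21651003 0.01313259] [-0.98927948 -1.3730236   5.42374121]
[(0.92, array([0.4063, 0.217 ]), (99, 98), -81.1)] [(0.58, array([0.4064, 0.2164]), (69, 68), 8.9)]
[(0.56, array([ 0.4272, -0.2904]), (141, 94), -16.4)]
[(0.79, array([ 0.4331, -0.0111]), (110, 64), 8.8), (0.6, array([ 0.3793, -0.3987]), (30, 12), 24.1)] 47.55
```

View pics/w_3.png

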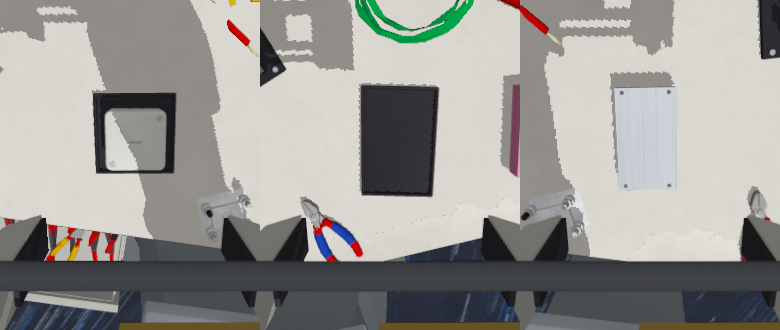

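```bash
python3 - <<'E'
from h import *
b=[.4331,-.0111]; d=[.4275,-.2903]; y=-16
bot.move_l([*b,.08],rate=.25,rot=[180,0,8.5])
print(bot.move_l([*b,.004],rate=.08,threshold=8)); s=status.state(); print(s["tool_pos"],s["contact_force"])
bot.grasp(); s=status.state(); print(s["time"],s["grip_width"],s["grasp_force"],s["contact_force"])
if s["grip_width"]>.055:
    bot.move_l([*b,.11],rate=.12); s=status.state(); print(s["grip_width"],s["contact_force"],s["wrist_torque"])
    bot.reach([*d,.11],[180,0,y]); bot.pause(.2)
    p=shot("wrist","w_lh"); print(rects(p,"long_tray","wrist",.007),rects(p,"heat_sink","wrist",.136)); s=status.state(); print(s["grip_width"],s["tool_pos"],s["time"])
    cv2.imwrite("pics/w_lhc.png",p["pixels"][:400,120:520])
E
```

```text
False
[ 0.43346033 -0.01104872  0.00436856] [ 0.77316911  1.15947059 -0.16227888]
49.8583 0.06329865811521647 29.998731315135956 [-0.36718029 -0.00340762  3.05342857]
0.06316337915975585 [ 0.27066673  0.51111695 -2.9783495 ] [ 0.00625149  0.02457038 -0.00133392]
[(0.79, array([ 0.4795, -0.3053]), (95, 33), 73.5)] [(0.71, array([ 0.4498, -0.2955]), (72, 65), -15.8), (0.55, array([ 0.4442, -0.3969]), (65, 47), -12.5), (0.53, array([ 0.4904, -0.308 ]), (51, 17), 74.1)]
0.06321228045001576 [ 0.42782098 -0.28957946  0.11009239] 52.325
```

View pics/w_lhc.png

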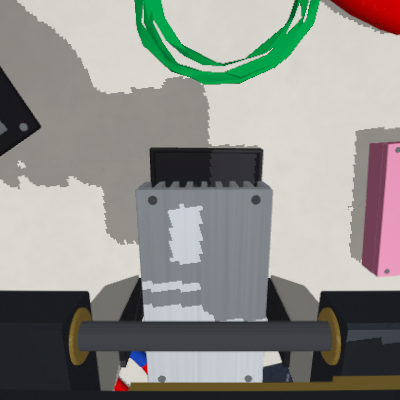

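```bash
python3 - <<'E'
from h import *
d=[.4278,-.2902]
bot.move_l([*d,.03],rate=.12,rot=[180,0,-16.3]); print(bot.move_l([*d,.006],rate=.04,threshold=6)); s=status.state(); print(s["tool_pos"],s["contact_force"])
bot.let_go(); bot.pause(.2); bot.move_l([*d,.15],rate=.2)
bot.move_l([d[0]-.01,d[1],.24],rate=.25); bot.pause(.2)
p=shot("wrist","w_end")
print(rects(p,"long_tray","wrist",.007),rects(p,"heat_sink","wrist",.033))
t=shot("top","top_end"); print(rects(t,"dropper_bottle","top",.03),rects(t,"slot_block","top",.033),rects(t,"junction_box","top",.043),status.state()["time"])
cv2.imwrite("pics/end.png",np.hstack([p["pixels"][60:390,190:450],cv2.resize(t["pixels"][150:350,160:490],None,fx=1.6,fy=1.65)]))
E
```

```text
True
[ 0.42749623 -0.29014067  0.00700068] [-1.61796031 -0.04051298  4.96938299]
[(0.95, array([ 0.4275, -0.2899]), (140, 95), -16.4)] [(0.94, array([ 0.4276, -0.2913]), (113, 64), -16.5), (0.82, array([ 0.403 , -0.4576]), (110, 73), -12.1)]
[] [(0.81, array([0.599 , 0.3127]), (67, 52), 17.7)] [(0.91, array([0.4047, 0.2162]), (74, 71), -80.4), (0.73, array([ 0.5848, -0.1339]), (104, 64), 14.6)] 56.5083
```

View pics/end.png

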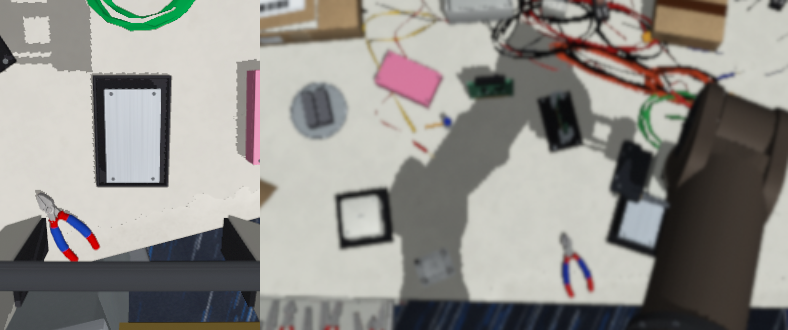

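The sink (130,135) lies centred in its tray. The block, box and card are in place, and the bottle at (447,120) hasn't moved.

```bash
python3 -c "
from bench import job
print(job.finish_job())"
```

```text
the job is handed in; nothing more can be done
None
```

I placed the card, slotted block, junction box and heat sink and handed the job in at about 57 s of the 128 s; the final pictures show each in its place and the dropper bottle where it stood, but no verdict came back.

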